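# One turn of the yarn traverse hand wheel

## Robot

A 6-joint arm with a two-finger parallel gripper is mounted at the origin on the work surface. World frame = base frame: x ahead of the robot, y to its left, z up, the work surface at z = 0. Lengths are in m, angles in rad, forces in N, time in s.
With the tool pointing down it reaches from about 0.325 to 0.775 m from the base axis. Payload 5.5 kg.
Tool frame: the origin (TCP) lies at the very end of the fingers, on their centre line; the grasp point (between the pads) lies 19 mm behind it; z points along the fingers, y is the direction in which the jaws open and shut (so a half turn about z gives the same grasp; the last joint's range is limited). The gripper opens to 88 mm and grips with 3 to 60 N. Pads are 20 mm wide; open, the fingers measure 115 mm over their backs; the gripper's body (75 mm by 178 mm) begins 61 mm behind the grasp point.
Start: joints at [1.093, 0.091, 1.231, -0, 1.82, -0.057], TCP at [0.245, 0.548, 0.2] pointing down, gripper open.
Joint ranges: [-2.87, 2.87], [-0.86, 2.18], [0.17, 2.46], [-1.51, 4.65], [0.06, 2.69], [-2.65, 2.65]. Speed limits (rad/s): [2.57, 2.57, 3.01, 3.14, 3.14, 3.14].

## Interface

Orientations are given as [roll, pitch, yaw] about the fixed x, y, z axes, in that order (R = Rz(yaw) Ry(pitch) Rx(roll)).
In Python, from station import status, read_camera, calibration, robot gives the robot as it stands.
- The arm moves only by the tool step_arm, never from a script. Its argument "plan" is one flat list of numbers, 4 for each row, row after row: the shift along the tool's x, y, z in mm, then the turn about the tool's z in rad. In form: [dx, dy, dz, twist, dx, dy, dz, twist, ...]. A call has 1 to 20 rows; each row is the pose to reach, as a shift and turn from the pose measured when the call began, along the tool's axes at that moment; what a row does not reach only later rows make up. A row lasts 1/8 s, in which the tool goes at most 62.5 mm and 10.7 degrees, less where a joint would pass 70% of its speed; a pose out of reach is approached as far as the arm can. A call with a gripper value outside its range is refused whole. "hand" is the finger opening in mm, from 0 to 87.8, set as the call begins (left out, the last holds). The fingers move at their own pace and stop on an object; "squeeze" is the grip in N (left out, the last holds). Time passes only in rows, so rows that repeat a pose let the fingers close. It gives the time, the measured TCP pose, the force and the opening at its end, in the units of the state.
- status.observe(): the state, without advancing time (a new reading comes with each control period).
- read_camera(name): name is "scene" or "top" or "wrist"; returns the picture (420x560x3 uint8, blue, green, red); there is no depth.
- calibration(name): a dict with "fovy" (degrees; the focal length in pixels is half the picture's height over the tangent of half this angle, whatever the lens; pixels are square), "cx", "cy" (the principal point, pixels), "extrinsics" (4x4, takes a point from camera to world coordinates); the wrist camera has in their place "tool_from_camera" (4x4, takes a point from camera to tool coordinates, whose origin is the TCP and whose axes are the flange's). Camera axes: x right, y down, z forward; pixel columns grow to the right and rows downward; lengths in m; the calibration is good to about 2 mm. A picture is of the moment at which its call begins: read the wrist's pose just before it. calibration takes no time and is no camera call.
- robot.hand_in(): hands the job in, once; it reports no verdict.
The state is a dict: "time_s": time; "joint_pos": joint angles; "joint_vel": joint speeds; "effort": joint torques, N m; "tcp_pos": TCP position; "tool_rot": TCP orientation; "wrist_force": force on the tool from outside, world axes, zero at the start; "ft_torque": the same for the moment, N m; "opening": finger opening in m.
Only numpy, scipy, OpenCV 4.12 (cv2) and the standard library are available. Lean on these libraries where they do the work, as an engineer would, in place of code of your own. Each camera call takes 0.05 s, during which the arm holds its last target. There are 200 camera calls.

## Task

On the white yarn traverse drive, push the black hand wheel round clockwise (seen from above) by its upright handle through exactly one full turn, so that the handle stands at the black pointer on the housing again, and no further. Only push the handle with the outside of the fingers, never grip it, and then take the hand clear. Leave the yarn cone, the bobbin and the brass weight standing where they are.

Things in the scene. Friction and masses are not known exactly. Their poses are not given: they have to be found in the camera images.
- drive: Fixed white box-shaped drive housing on a grey foot (250 x 230 mm, top 85 mm above the table; never moves). Origin at the table under the wheel's axis; its x and y axes are level. From its -y side two steel rods with an aluminium carriage run out 300 mm from the origin (up to 105 mm high); the screw moves the carriage outward 22 mm per turn of the wheel; leave it alone.
- wheel (a joint): Angle of the hand wheel about its vertical axis (rad): 0 at the start, with the handle at the pointer; grows clockwise seen from above, 6.283 after exactly one turn. The wheel runs on freely past that (end stops only at -1.5 and 9). It stays where it is left; about 0.22 N m of friction, 3 to 4 N at the handle, moves it.
- hub (a point): Centre of the wheel on its axis, at the top of the hub, 124 mm above the table. The black rim has a mean radius of 75 mm, is 16 mm thick and its top is 120 mm above the table; three steel spokes; nothing stands above the hub's top except the handle.
- handle: Upright black round handle on the rim at the end of one spoke, turning with the wheel: 24 mm diameter, its axis 75 mm from the wheel's axis. Origin at the centre of its lower end, 120 mm above the table; its top is 55 mm higher (175 mm above the table), z axis up. It is a sleeve that turns on its own pin, so its yaw means nothing.
- pointer (a point): Inner tip of the small black pointer (a stepped black bar, 32 mm long and 10 mm wide) fixed on the housing's top just outside the rim, 85 mm from the wheel's axis towards the housing's -x side, 95 mm above the table. The line from the axis to it is where the handle starts and must end.
- yarn_cone: Loose off-white yarn cone, 84 mm across at the foot, 122 mm tall, standing on the table; origin at the centre of its foot, z up. Bystander.
- bobbin: Loose wooden bobbin, 40 mm diameter, 70 mm tall, standing on the table; origin at the centre of its foot, z up. Bystander.
- weight: Loose brass weight with a knob, 36 mm diameter, 50 mm tall, standing on the table; origin at the centre of its foot, z up. Bystander.

How it is judged:
By the outcome, as a careful person would: the job done as asked, in the order asked, and still so for the second after the job is handed in, with the robot touching nothing.
It also fails if it takes over 51 s, if anything falls off the work surface, if the arm or the gripper's body presses on something with over 40 N, if the wrist force passes 120 N, or if a joint passes its speed limit or range.

## Working session

There is one attempt and no reset: what is moved stays moved. The work goes in short steps, Python scripts to look and compute and a tool call to move; the robot and the scene stay as the last step left them, time stands still between calls to the robot, and variables do not carry over. Pictures are saved under pics/ and viewed, about 8 in all and at most 12, crops included, and the job is handed in when it is done.

Besides the shell and the picture viewer there is one more tool, called after "Call:" as name(argument=value, ...) on one line, values as JSON. step_arm: Moves the arm, as the interface text tells. Its arguments: {"type":"object","properties":{"plan":{"type":"array"},"hand":{"type":"number"},"squeeze":{"type":"number"}},"required":["plan"]}

```bash
mkdir -p pics; ls; python3 - <<'E'
from station import status, read_camera, calibration, robot
import cv2, numpy as np
s=status.observe(); print(s['time_s'],s['tcp_pos'],s['tool_rot'],s['opening'])
a=read_camera('scene');b=read_camera('top')
cv2.imwrite('pics/scene.png',a);cv2.imwrite('pics/top.png',b)
for n in('scene','top','wrist'): print(n,calibration(n))
E
```

```text
pics
0.0 [0.24494742 0.54737299 0.19912349] [-3.13971091e+00 -1.05738754e-04  2.72080555e+00] 0.0878175883134743
scene {'fovy': 56.54916847190586, 'cx': 283.12251755062874, 'cy': 206.5391346656566, 'extrinsics': array([[ 0.78979275,  0.50289524, -0.35117487,  0.76764078],
       [ 0.61319198, -0.66128551,  0.43208457, -0.22097403],
       [-0.01493358, -0.55659487, -0.83064983,  0.68121757],
       [ 0.        ,  0.        ,  0.        ,  1.        ]])}
top {'fovy': 52.43164745090269, 'cx': 277.0925888945732, 'cy': 209.130469340709, 'extrinsics': array([[-0.0197946 , -0.99316055,  0.11506647,  0.43399962],
       [-0.99931726,  0.0160625 , -0.03327166,  0.09220645],
       [ 0.03119584, -0.11564651, -0.99280044,  1.01592767],
       [ 0.        ,  0.        ,  0.        ,  1.        ]])}
wrist {'fovy': 70.29681495449024, 'cx': 279.2639633739453, 'cy': 207.83737784694307, 'tool_from_camera': array([[-6.75126036e-04, -9.60728547e-01, -2.77489105e-01,
         7.56573872e-02],
       [ 9.99999702e-01, -7.52516986e-04,  1.72398538e-04,
        -3.41601491e-04],
       [-3.74443462e-04, -2.77488906e-01,  9.60728769e-01,
        -1.84535894e-01],
       [ 0.00000000e+00,  0.00000000e+00,  0.00000000e+00,
         1.00000000e+00]])}
```

View pics/top.png

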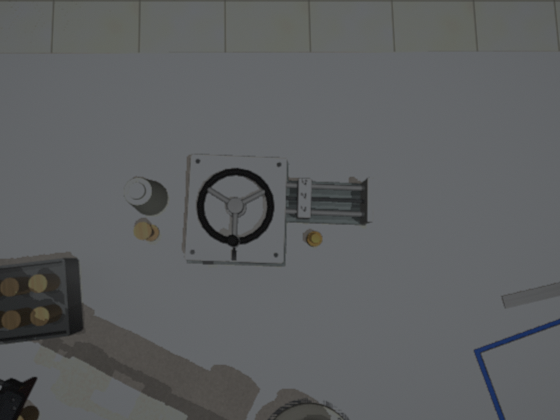

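View pics/scene.png

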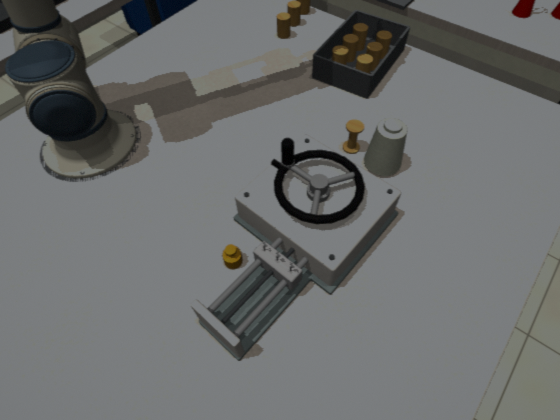

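The top view shows the hub at about (235,205), the handle at (233,241) and the pointer at (234,254). The bobbin is at (145,230), the cone at (138,190) and the weight at (314,239). I'll turn these into positions next.

```bash
cat > h.py <<'E'
import numpy as np, cv2
from station import status, read_camera, calibration, robot
def ray(n,px,z):
    c=calibration(n);f=210/np.tan(np.radians(c['fovy']/2));T=c['extrinsics']
    d=T[:3,:3]@np.array([(px[0]-c['cx'])/f,(px[1]-c['cy'])/f,1]);o=T[:3,3]
    return o+d*(z-o[2])/d[2]
def proj(n,p):
    c=calibration(n);f=210/np.tan(np.radians(c['fovy']/2));T=c['extrinsics']
    q=T[:3,:3].T@(np.asarray(p)-T[:3,3]); return np.array([c['cx']+f*q[0]/q[2],c['cy']+f*q[1]/q[2]])
E
python3 - <<'E'
from h import *
from scipy.optimize import least_squares
# rim fit: black pixels around hub, centroid-line of ring on z=.114 
for n,hp,R in(('top',(235,205),60),('scene',(318,186),75)):
    a=cv2.imread(f'pics/{n}.png'); m=(a.max(2)<45)
    ys,xs=np.nonzero(m); h0=ray(n,hp,.124)
    P=np.array([ray(n,(x,y),.116) for x,y in zip(xs,ys)])
    r=np.hypot(*(P-h0)[:,:2].T); P=P[(r<.095)&(r>.055)]
    f=least_squares(lambda c:np.hypot(P[:,0]-c[0],P[:,1]-c[1])-c[2],[h0[0],h0[1],.075],loss='soft_l1',f_scale=.003)
    print(n,len(P),'hub px',h0,'rim fit',f.x)
for n,l in(('top',dict(handle=(233,241,.175),ptr_out=(234.5,259,.095),ptr_in=(234,249,.095),bob=(144,230,.07),cone=(137,190,.122),wt=(314,239,.04))),
 ('scene',dict(handle=(288,144,.175),ptr_out=(276,163,.095),bob=(355,127,.07),cone=(394,125,.122),wt=(232,250,.05)))):
    for k,v in l.items(): print(n,k,ray(n,v[:2],v[2])[:2].round(4))
a=cv2.imread('pics/top.png')[145:275,110:330]; cv2.imwrite('pics/crop.png',cv2.resize(cv2.convertScaleAbs(a,alpha=1.8),(0,0),fx=3.6,fy=3.6,interpolation=cv2.INTER_CUBIC))
E
```

```text
Traceback (most recent call last):
  File "h.py", line 4, in ray
    c=calibration(n);f=210/np.tan(np.radians(c['fovy']/2));T=c['extrinsics']
ValueError: time passes only in moves, steps and waits
```

```bash
sed -i 's/^from station.*/from station import status, read_camera, calibration as _cal, robot\nfrom functools import lru_cache\ncalibration=lru_cache(None)(_cal)/' h.py
cat > m.py <<'E'
from h import *
from scipy.optimize import least_squares
for n,hp in(('top',(235,205)),('scene',(318,186))):
    a=cv2.imread(f'pics/{n}.png'); m=(a.max(2)<45)
    ys,xs=np.nonzero(m); h0=ray(n,hp,.124)
    P=np.array([ray(n,(x,y),.116) for x,y in zip(xs,ys)])
    r=np.hypot(*(P-h0)[:,:2].T); P=P[(r<.095)&(r>.055)]
    f=least_squares(lambda c:np.hypot(P[:,0]-c[0],P[:,1]-c[1])-c[2],[h0[0],h0[1],.075],loss='soft_l1',f_scale=.003)
    print(n,len(P),'hub px',h0,'rim fit',f.x)
for n,l in(('top',dict(handle=(233,241,.175),ptr_out=(234.5,259,.095),ptr_in=(234,249,.095),bob=(144,230,.07),cone=(137,190,.122),wt=(314,239,.04))),
 ('scene',dict(handle=(288,144,.175),ptr_out=(276,163,.095),bob=(355,127,.07),cone=(394,125,.122),wt=(232,250,.05)))):
    for k,v in l.items(): print(n,k,ray(n,v[:2],v[2])[:2].round(4))
a=cv2.imread('pics/top.png')[145:275,110:330]; cv2.imwrite('pics/crop.png',cv2.resize(cv2.convertScaleAbs(a,alpha=1.8),(0,0),fx=3.6,fy=3.6,interpolation=cv2.INTER_CUBIC))
E
python3 m.py
```

```text
top 1473 hub px [0.54754748 0.15066947 0.124     ] rim fit [0.54703176 0.15097978 0.07435856]
scene 1920 hub px [0.55447509 0.14114316 0.124     ] rim fit [0.54970041 0.14983886 0.07464076]
top handle [0.4699 0.1518]
top ptr_out [0.4348 0.1546]
top ptr_in [0.4562 0.1555]
top bob [0.5022 0.3543]
top cone [0.5828 0.3558]
top wt [ 0.4768 -0.0238]
scene handle [0.4797 0.1515]
scene ptr_out [0.4459 0.1564]
scene bob [0.506 0.356]
scene cone [0.5872 0.3582]
scene wt [ 0.4851 -0.0238]
```

View pics/crop.png

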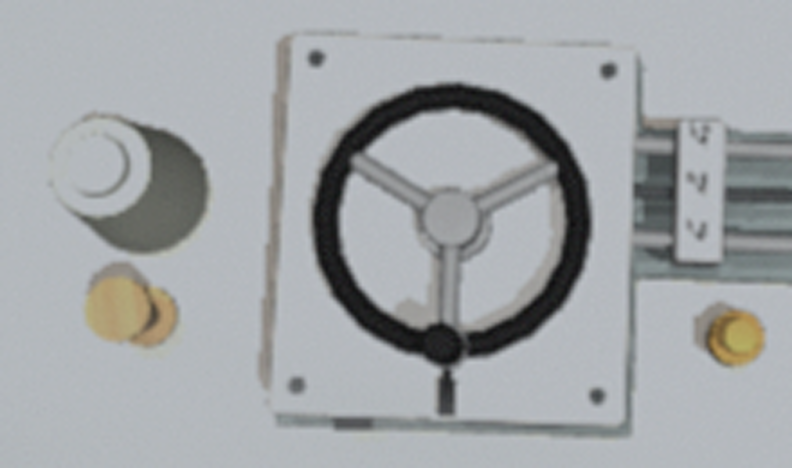

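The crop shows the hub at (451,217), the handle at (444,343) and the pointer bar at (446,372–413). That puts the hub near (0.548, 0.150) and the pointer almost exactly in the -x direction (about 178°), which agrees with the given radii. I'll approach above the -y side of the handle with closed fingers.

```bash
cat >> h.py <<'E'
from scipy.spatial.transform import Rotation as Ro
def rows(targets,sub=None):
    """targets: list of (x,y,z,yaw) world -> flat plan"""
    s=status.observe();R=Ro.from_euler('xyz',s['tool_rot']).as_matrix();o=[]
    for x,y,z,yw in targets:
        d=R.T@(np.array([x,y,z])-s['tcp_pos'])*1000
        tw=-(yw-s['tool_rot'][2]); tw=(tw+np.pi)%(2*np.pi)-np.pi
        o+=[round(v) for v in d]+[round(tw,2)]
    return o
E
python3 - <<'E'
from h import *
p=status.observe()['tcp_pos'];t=np.array([.485,.08,.26])
print(rows([(*(p+(t-p)*k/16),2.72+(3.10-2.72)*k/16) for k in range(2,18,2)]))
E
```

```text
[-51, -41, -8, np.float64(-0.05), -103, -82, -15, np.float64(-0.09), -154, -123, -23, np.float64(-0.14), -205, -164, -30, np.float64(-0.19), -256, -205, -38, np.float64(-0.24), -308, -246, -45, np.float64(-0.28), -359, -288, -53, np.float64(-0.33), -410, -329, -60, np.float64(-0.38)]
```

Call:
step_arm(plan=[-12,-10,-8,0,-26,-20,-15,-0.02,-51,-41,-24,-0.05,-77,-61,-30,-0.07,-103,-82,-36,-0.09,-128,-102,-42,-0.12,-154,-123,-48,-0.14,-180,-143,-54,-0.17,-205,-164,-60,-0.19,-231,-185,-60,-0.21,-256,-205,-60,-0.24,-282,-226,-60,-0.26,-308,-246,-60,-0.28,-333,-267,-60,-0.31,-359,-288,-60,-0.33,-385,-308,-60,-0.35,-400,-320,-60,-0.37,-410,-329,-60,-0.38,-410,-329,-60,-0.38,-410,-329,-60,-0.38], hand=0, squeeze=5)

```text
time_s: 2.6
tcp_pos: [0.4846, 0.0801, 0.2599]
tool_rot: [-3.14, -0.001, 3.101]
wrist_force: [0.5, 0.9, 0.2]
opening: 0.0008
```

```bash
cat >> h.py <<'E'
def wproj(s,P):
    c=calibration('wrist');f=210/np.tan(np.radians(c['fovy']/2))
    T=np.eye(4);T[:3,:3]=Ro.from_euler('xyz',s['tool_rot']).as_matrix();T[:3,3]=s['tcp_pos'];T=T@c['tool_from_camera']
    q=(np.asarray(P)-T[:3,3])@T[:3,:3]; return np.c_[c['cx']+f*q[:,0]/q[:,2],c['cy']+f*q[:,1]/q[:,2]]
def wheelpts(h,a,w):  # hub xy, pointer angle, wheel angle
    u=lambda t:np.array([np.cos(t),np.sin(t)])
    hp=lambda z:[*(h+.075*u(a-w)),z]
    return np.array([[*h,.124],hp(.175),hp(.12),[*(h+.085*u(a)),.095],[*(h+.117*u(a)),.095]])
E
python3 - <<'E'
from h import *
s=status.observe(); a=read_camera('wrist'); print(s['time_s'],s['tcp_pos'],s['tool_rot'],s['opening'],s['wrist_force'])
P=wheelpts(np.array([.548,.1505]),np.radians(177.7),0); q=wproj(s,P); print(q.round())
cv2.imwrite('pics/w1raw.png',a); a=cv2.convertScaleAbs(a,alpha=1.6)
for x,y in q: cv2.circle(a,(int(x),int(y)),3,(0,0,255),1)
cv2.imwrite('pics/w1.png',cv2.resize(a,(0,0),fx=1.4,fy=1.4))
E
```

```text
2.6 [0.48455096 0.08007174 0.25994024] [-3.14030068e+00 -6.55646918e-04  3.10094643e+00] 0.000786969764084254 [0.45642489 0.88842822 0.24980723]
[[343. 244.]
 [359. 191.]
 [346. 180.]
 [342. 167.]
 [343. 139.]]
```

View pics/w1.png

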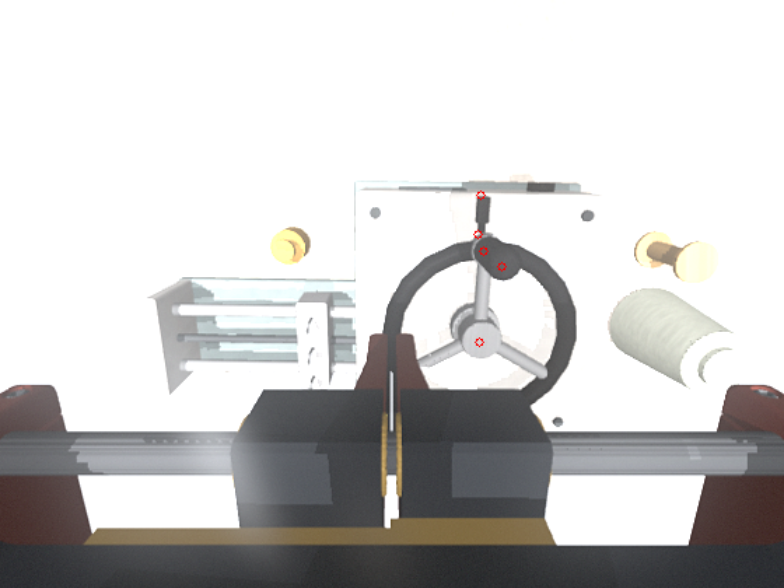

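The model overlay fits: the hub at (480,340) and the handle at (500,262) match, and the pointer bar at (483,207) implies an angle of about 177°. Next I lower beside the handle, then sweep along the 75 mm circle.

```bash
cat >> h.py <<'E'
H=np.array([.548,.151]);A=177.
def arc(d0,d1,n,hold=1,z=.138,yaw=3.10,r=.075):
    """tool centre at angles (deg, counted clockwise from pointer)"""
    d=[*np.linspace(d0,d1,n+1)[1:]]+[d1]*hold
    o=rows([(*(H+r*np.array([np.cos(np.radians(A-x)),np.sin(np.radians(A-x))])),z,yaw) for x in d])
    print([float(v) if i%4==3 else int(v) for i,v in enumerate(o)])
E
python3 -c "
from h import *
u=[np.cos(np.radians(217)),np.sin(np.radians(217))];p=H+.075*np.array(u)
print(rows([(*p,.26,3.10),(*p,.2,3.1),(*p,.138,3.1)]))"
```

```text
[-3, 26, 0, np.float64(0.0), -3, 26, 60, np.float64(0.0), -3, 26, 122, np.float64(0.0)]
```

Call:
step_arm(plan=[-2,13,0,0,-3,26,10,0,-3,26,30,0,-3,26,50,0,-3,26,70,0,-3,26,90,0,-3,26,105,0,-3,26,116,0,-3,26,122,0,-3,26,122,0])

```text
time_s: 3.9
tcp_pos: [0.4885, 0.106, 0.1378]
tool_rot: [-3.14, -0.001, 3.101]
wrist_force: [0.2, -0.3, 0.4]
opening: 0.0006
```

```bash
python3 -c "
from h import *
s=status.observe();print(s['time_s'],s['tcp_pos'],s['wrist_force'])
arc(-40,50,19)"
```

```text
3.9 [0.48848751 0.1059917  0.13779376] [ 0.17154862 -0.25179556  0.35037005]
[4, 5, 0, 0.0, 7, 10, 0, 0.0, 10, 16, 0, 0.0, 13, 21, 0, 0.0, 15, 27, 0, 0.0, 16, 33, 0, 0.0, 17, 39, 0, 0.0, 17, 46, 0, 0.0, 17, 52, 0, 0.0, 17, 58, 0, 0.0, 15, 64, 0, 0.0, 14, 70, 0, 0.0, 12, 76, 0, 0.0, 9, 81, 0, 0.0, 6, 87, 0, 0.0, 3, 92, 0, 0.0, -1, 97, 0, 0.0, -6, 101, 0, 0.0, -10, 105, 0, 0.0, -10, 105, 0, 0.0]
```

Call:
step_arm(plan=[4,5,0,0,7,10,0,0,10,16,0,0,13,21,0,0,15,27,0,0,16,33,0,0,17,39,0,0,17,46,0,0,17,52,0,0,17,58,0,0,15,64,0,0,14,70,0,0,12,76,0,0,9,81,0,0,6,87,0,0,3,92,0,0,-1,97,0,0,-6,101,0,0,-10,105,0,0,-10,105,0,0])

```text
time_s: 6.4
tcp_pos: [0.503, 0.2113, 0.1374]
tool_rot: [-3.141, -0.001, 3.102]
wrist_force: [-0.6, -0.5, -0.5]
opening: 0.0006
```

```bash
python3 -c "
from h import *
s=status.observe();print(s['time_s'],s['tcp_pos'],s['wrist_force'],s['ft_torque'])
a=read_camera('wrist')
q=wproj(s,wheelpts(H,np.radians(A),np.radians(72)));print(q.round())
cv2.imwrite('pics/w2.png',cv2.convertScaleAbs(a,alpha=1.5))
arc(50,140,19)"
```

```text
6.4 [0.50301068 0.21128472 0.13743803] [-0.61258114 -0.45961535 -0.54268618] [1.02683327e-01 1.18130228e-01 8.96550299e-06]
[[202. 292.]
 [303. 307.]
 [298. 263.]
 [205. 174.]
 [203. 130.]]
[-5, 3, -1, 0.0, -10, 7, -1, 0.0, -16, 10, -1, 0.0, -21, 12, -1, 0.0, -27, 14, -1, 0.0, -33, 15, -1, 0.0, -39, 16, -1, 0.0, -46, 17, -1, 0.0, -52, 17, -1, 0.0, -58, 16, -1, 0.0, -64, 15, -1, 0.0, -70, 13, -1, 0.0, -76, 11, -1, 0.0, -82, 8, -1, 0.0, -87, 5, -1, 0.0, -92, 2, -1, 0.0, -97, -2, -1, 0.0, -101, -6, -1, 0.0, -105, -11, -1, 0.0, -105, -11, -1, 0.0]
```

View pics/w2.png

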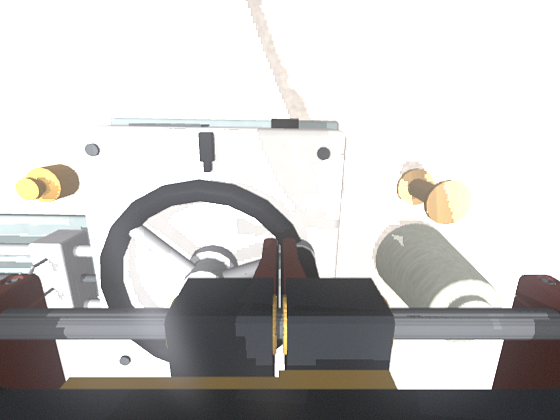

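The wheel has turned about 72°. The spokes are now at right and upper left, and the handle is hidden behind the fingers as expected. Continuing.

Call:
step_arm(plan=[-5,3,-1,0,-10,7,-1,0,-16,10,-1,0,-21,12,-1,0,-27,14,-1,0,-33,15,-1,0,-39,16,-1,0,-46,17,-1,0,-52,17,-1,0,-58,16,-1,0,-64,15,-1,0,-70,13,-1,0,-76,11,-1,0,-82,8,-1,0,-87,5,-1,0,-92,2,-1,0,-97,-2,-1,0,-101,-6,-1,0,-105,-11,-1,0,-105,-11,-1,0])

```text
time_s: 8.95
tcp_pos: [0.6082, 0.1952, 0.1386]
tool_rot: [-3.141, 0.001, 3.101]
wrist_force: [1.1, 0.2, -0.8]
opening: 0.0005
```

```bash
python3 -c "
from h import *
s=status.observe();print(s['time_s'],s['tcp_pos'],s['wrist_force'])
arc(140,230,19)"
```

```text
8.95 [0.60816574 0.19518628 0.13862126] [ 1.10057232  0.19742769 -0.81146747]
[-3, -4, 1, 0.0, -7, -9, 1, 0.0, -10, -15, 1, 0.0, -12, -20, 1, 0.0, -14, -26, 1, 0.0, -15, -32, 1, 0.0, -16, -39, 1, 0.0, -17, -45, 1, 0.0, -17, -51, 1, 0.0, -16, -57, 1, 0.0, -15, -63, 1, 0.0, -13, -69, 1, 0.0, -11, -75, 1, 0.0, -9, -81, 1, 0.0, -5, -86, 1, 0.0, -2, -91, 1, 0.0, 2, -96, 1, 0.0, 6, -100, 1, 0.0, 11, -105, 1, 0.0, 11, -105, 1, 0.0]
```

Call:
step_arm(plan=[-3,-4,1,0,-7,-9,1,0,-10,-15,1,0,-12,-20,1,0,-14,-26,1,0,-15,-32,1,0,-16,-39,1,0,-17,-45,1,0,-17,-51,1,0,-16,-57,1,0,-15,-63,1,0,-13,-69,1,0,-11,-75,1,0,-9,-81,1,0,-5,-86,1,0,-2,-91,1,0,2,-96,1,0,6,-100,1,0,11,-105,1,0,11,-105,1,0])

```text
time_s: 11.45
tcp_pos: [0.5923, 0.0898, 0.1377]
tool_rot: [-3.14, -0.0, 3.1]
wrist_force: [-0.3, -0.2, -0.5]
opening: 0.0004
```

```bash
python3 -c "
from h import *
s=status.observe();print(s['time_s'],s['tcp_pos'],s['wrist_force'])
a=read_camera('top')[120:290,100:380];cv2.imwrite('pics/t2.png',cv2.resize(cv2.convertScaleAbs(a,alpha=1.8),(0,0),fx=2.8,fy=2.8))
arc(230,315,19)"
```

```text
11.45 [0.59229629 0.08981726 0.13769305] [-0.30557674 -0.16885317 -0.47416943]
[4, -2, 0, 0.0, 9, -6, 0, 0.0, 14, -8, 0, 0.0, 19, -11, 0, 0.0, 25, -13, 0, 0.0, 31, -14, 0, 0.0, 36, -15, 0, 0.0, 42, -16, 0, 0.0, 48, -16, 0, 0.0, 54, -16, 0, 0.0, 60, -15, 0, 0.0, 65, -14, 0, 0.0, 71, -12, 0, 0.0, 76, -10, 0, 0.0, 82, -7, 0, 0.0, 87, -4, 0, 0.0, 92, -1, 0, 0.0, 96, 3, 0, 0.0, 100, 7, 0, 0.0, 100, 7, 0, 0.0]
```

View pics/t2.png

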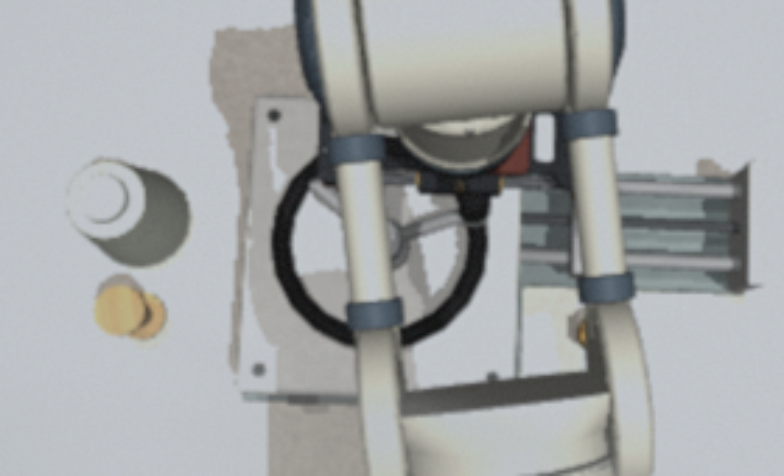

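The handle is at (475,205) ahead of the fingers, at about 252°, and the bystanders are undisturbed. Continuing to about 335°, then I'll measure.

Call:
step_arm(plan=[4,-2,0,0,9,-6,0,0,14,-8,0,0,19,-11,0,0,25,-13,0,0,31,-14,0,0,36,-15,0,0,42,-16,0,0,48,-16,0,0,54,-16,0,0,60,-15,0,0,65,-14,0,0,71,-12,0,0,76,-10,0,0,82,-7,0,0,87,-4,0,0,92,-1,0,0,96,3,0,0,100,7,0,0,100,7,0,0])

```text
time_s: 14.0
tcp_pos: [0.4921, 0.1017, 0.1376]
tool_rot: [-3.14, -0.001, 3.101]
wrist_force: [0.1, -0.7, 0.5]
opening: 0.0004
```

```bash
python3 -c "
from h import *
s=status.observe();print(s['time_s'],s['tcp_pos'],s['wrist_force'])
a=cv2.convertScaleAbs(read_camera('wrist'),alpha=1.5)
for w,c in((330,(0,0,255)),(336,(0,200,0)),(342,(255,0,0))):
  for x,y in wproj(s,wheelpts(H,np.radians(A),np.radians(w)))[1:3]: cv2.circle(a,(int(x),int(y)),3,c,1)
for x,y in wproj(s,wheelpts(H,np.radians(A),0)): cv2.circle(a,(int(x),int(y)),2,(255,0,255),-1)
cv2.imwrite('pics/w3.png',cv2.resize(a[80:330,60:460],(0,0),fx=2,fy=2))
arc(315,333,12,hold=2)"
```

```text
14.0 [0.4921075  0.10171986 0.13759987] [ 0.08574177 -0.71318998  0.4865421 ]
[1, 1, 0, 0.0, 3, 2, 0, 0.0, 4, 4, 0, 0.0, 5, 5, 0, 0.0, 6, 7, 0, 0.0, 7, 8, 0, 0.0, 9, 10, 0, 0.0, 10, 11, 0, 0.0, 11, 13, 0, 0.0, 12, 15, 0, 0.0, 13, 17, 0, 0.0, 13, 18, 0, 0.0, 13, 18, 0, 0.0, 13, 18, 0, 0.0]
```

View pics/w3.png

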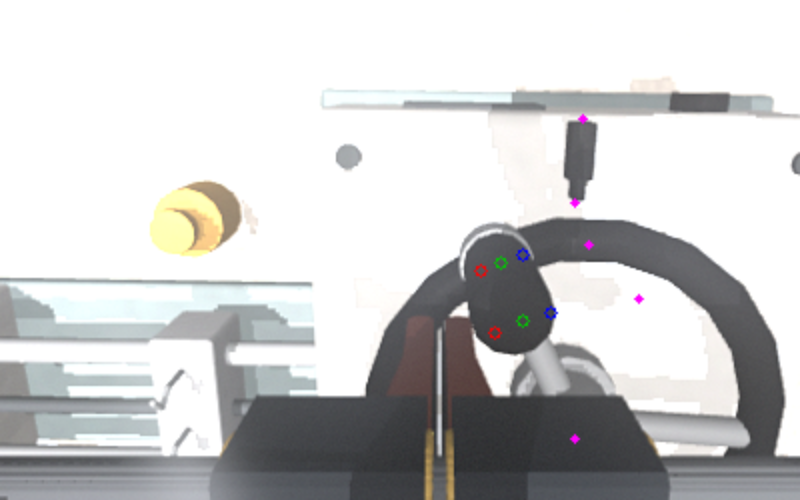

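The handle top centre is at about (512,317), between my 330° and 336° marks, so the wheel is at about 334.5°. That agrees with the contact model of fingers plus 19.6°, and the pointer matches too. I'll go slowly to about 352.5° and measure again.

Call:
step_arm(plan=[1,1,0,0,3,2,0,0,4,4,0,0,5,5,0,0,6,7,0,0,7,8,0,0,9,10,0,0,10,11,0,0,11,13,0,0,12,15,0,0,13,17,0,0,13,18,0,0,13,18,0,0,13,18,0,0])

```text
time_s: 15.8
tcp_pos: [0.4797, 0.1203, 0.1375]
tool_rot: [-3.141, -0.002, 3.101]
wrist_force: [-0.1, -2.4, 0.5]
opening: 0.0005
```

```bash
cat > look.py <<'E'
from h import *
import sys
fn,ws=sys.argv[1],[float(v) for v in sys.argv[2:]]
s=status.observe();print(s['time_s'],s['tcp_pos'],s['wrist_force'])
a=cv2.convertScaleAbs(read_camera('wrist'),alpha=1.8);cv2.imwrite('pics/raw_'+fn,a)
q=wproj(s,wheelpts(H,np.radians(A),0)); x0=int(np.clip(q[1,0]-100,0,360));y0=int(np.clip(q[1,1]-90,0,270))
b=cv2.resize(a[y0:y0+150,x0:x0+200],(0,0),fx=4,fy=4,interpolation=cv2.INTER_CUBIC)
u=np.array([0,0])
def ring(c,z,r): 
    t=np.linspace(0,2*np.pi,40); P=np.c_[c[0]+r*np.cos(t),c[1]+r*np.sin(t),0*t+z]
    return np.int32(((wproj(s,P)-[x0,y0]+.5)*4-.5).round())
for w,c in zip(ws,((0,0,255),(0,200,0),(255,0,0))):
    h=wheelpts(H,np.radians(A),np.radians(w))[1]
    cv2.polylines(b,[ring(h[:2],.175,.012)],True,c,1);
for x,y in q: cv2.circle(b,(int((x-x0)*4),int((y-y0)*4)),3,(255,0,255),-1)
cv2.imwrite('pics/'+fn,b)
E
python3 look.py w4.png 350 353 356
```

```text
15.8 [0.47973766 0.12029072 0.13746946] [-0.12813746 -2.44586789  0.50739253]
```

View pics/w4.png

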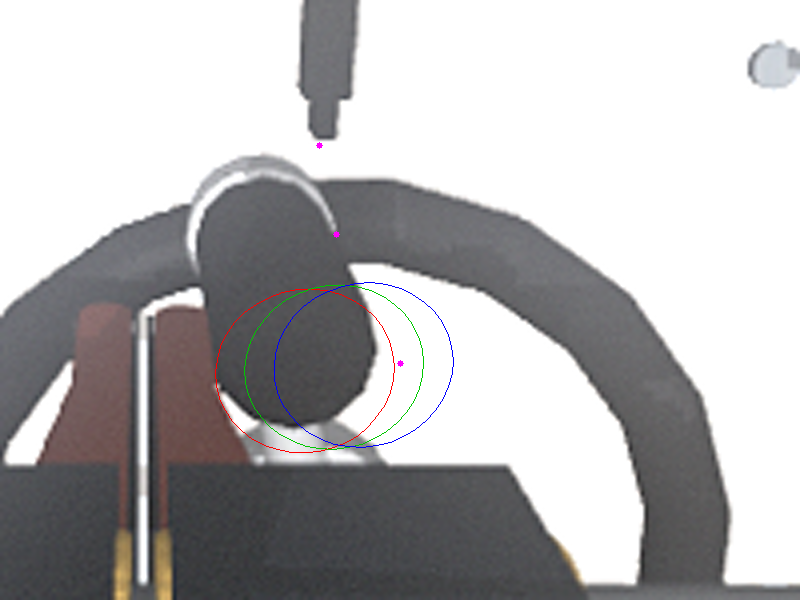

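The handle top is centred at about x=296, roughly 349–350° on my rings, but the fingers' contact thickness suggests 353°. To settle it, I'll return to exactly the pose of the start picture, where the handle stood at the pointer, and compare directly.

```bash
python3 -c "
from h import *
print(rows([(.4846,.0801,.1375,3.101),(.4846,.0801,.26,3.101)]))"
```

```text
[-6, -40, 0, np.float64(0.0), -6, -40, -123, np.float64(0.0)]
```

Call:
step_arm(plan=[-1,-8,0,0,-2,-18,0,0,-4,-30,-2,0,-6,-40,-15,0,-6,-40,-40,0,-6,-40,-65,0,-6,-40,-90,0,-6,-40,-110,0,-6,-40,-123,0,-6,-40,-123,0,-6,-40,-123,0])

```text
time_s: 17.23
tcp_pos: [0.4842, 0.0801, 0.2597]
tool_rot: [-3.14, -0.003, 3.101]
wrist_force: [-0.1, -0.4, 0.2]
opening: 0.0006
```

```bash
cat > cmp.py <<'E'
from h import *
import sys
s=status.observe();print(s['time_s'],s['tcp_pos'],s['tool_rot'])
a=read_camera('wrist');cv2.imwrite('pics/raw_'+sys.argv[1],a);r=cv2.imread('pics/w1raw.png')
k=lambda i:cv2.convertScaleAbs(i[110:260,250:450],alpha=1.7)
b=np.hstack([k(r),k(a)]);b=cv2.resize(b,(0,0),fx=2,fy=2,interpolation=cv2.INTER_CUBIC);cv2.imwrite('pics/'+sys.argv[1],b)
# handle top cap: project to world through model rings -> fit wheel angle by matching dark silhouette
def sil(w):
    m=np.zeros((420,560),np.uint8);c=wheelpts(H,np.radians(A),w)[1,:2];t=np.linspace(0,2*np.pi,40)
    P=np.vstack([np.c_[c[0]+.012*np.cos(t),c[1]+.012*np.sin(t),0*t+z] for z in(.13,.175)])
    cv2.fillConvexPoly(m,cv2.convexHull(np.float32(wproj(s,P))).astype(np.int32),1);return m>0
for n,i in(('start',r),('now',a)):
    d=i.max(2)<60; best=[]
    for w in np.radians(np.arange(-20,20.1,.5)):
        m=sil(w);o=cv2.dilate(m.astype(np.uint8),np.ones((5,5)))>0
        best.append((i.max(2)[m].mean()-i.max(2)[o&~m].mean(),np.degrees(w)))
    best.sort();print(n,[(round(float(x)),float(round(y,1))) for x,y in best[:4]])
# pointer bar shift between pictures
P=wproj(s,wheelpts(H,np.radians(A),0));print(P.round(1))
t=r[130:165,325:365];v=cv2.matchTemplate(a[120:175,315:375],t,cv2.TM_CCOEFF_NORMED);print('pointer shift',np.array(cv2.minMaxLoc(v)[3])-10,v.max())
E
python3 cmp.py c1.png
```

```text
17.225 [0.48423747 0.08007482 0.25967782] [-3.14040002e+00 -3.01602699e-03  3.10103034e+00]
start [(-54, 13.5), (-54, 16.0), (-54, 13.0), (-54, 12.5)]
now [(-62, -10.5), (-62, -10.0), (-61, 19.0), (-60, 20.0)]
[[343.2 244.8]
 [360.2 191.3]
 [347.2 180.2]
 [343.2 167.9]
 [345.1 139.9]]
pointer shift [0 1] 0.98868036
```

View pics/c1.png

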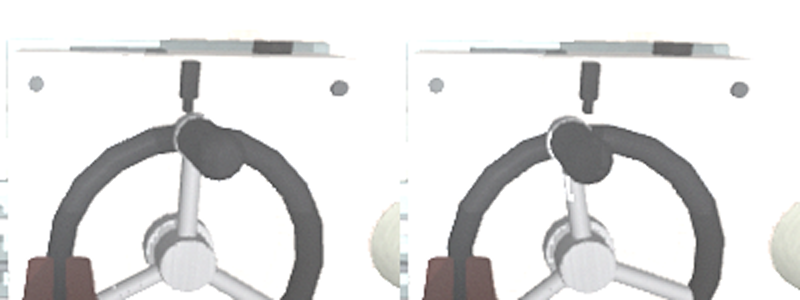

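The wheel is a few degrees short: the handle top is at x=186, against 217 at the start. I'll quantify it from the spokes and handle top.

```bash
cat > spoke.py <<'E'
from h import *
import sys
s=status.observe();r=cv2.imread('pics/w1raw.png');a=cv2.imread(sys.argv[1])
th=np.radians(np.arange(0,360,.25));rr=np.linspace(.022,.06,40)
h=np.array([.5465,.151]);z=.115
def un(i):
    T,R=np.meshgrid(th,rr);P=np.c_[(h[0]+R*np.cos(A*np.pi/180-T)).ravel(),(h[1]+R*np.sin(A*np.pi/180-T)).ravel(),np.full(T.size,z)]
    q=wproj(s,P).astype(np.float32).reshape(*T.shape,2);return cv2.remap(cv2.cvtColor(i,cv2.COLOR_BGR2GRAY),q[...,0],q[...,1],cv2.INTER_LINEAR).astype(float)
U,V=un(r),un(a)
for c,nm in((0,'handle spoke'),(120,'spoke120'),):
    k0=int((c-12)*4);idx=np.arange(k0,k0+24*4)
    rs=slice(0,22) if c==0 else slice(3,38)
    t=U[rs][:,idx%1440];e=[(np.corrcoef(t.ravel(),V[rs][:,(idx+d)%1440].ravel())[0,1],d/4) for d in range(-80,41)]
    print(nm,sorted(e)[::-1][:3])
g=[wproj(s,wheelpts(h,np.radians(A),np.radians(w)))[1] for w in(-12,-9,-6,-3,0)];print(np.round(g,1))
# handle top blob right/bottom edges along start vs now
for i in(r,a):
    m=(i.max(2)<40)[165:203,325:380].astype(np.uint8);y,x=np.nonzero(cv2.erode(m,np.ones((9,9))));print('eroded',x.mean()+325,y.mean()+165,x.max()+325)
E
python3 spoke.py pics/raw_c1.png
```

```text
handle spoke [(np.float64(0.8314749515403599), -10.75), (np.float64(0.8279474544283026), -10.5), (np.float64(0.8248364134827408), -11.0)]
spoke120 [(np.float64(0.969801080985516), -10.25), (np.float64(0.9669171500022189), -10.5), (np.float64(0.9619155827663889), -10.0)]
[[343.3 191.5]
 [347.5 190.7]
 [351.8 190.2]
 [356.  190. ]
 [360.3 189.9]]spoke.py:18: RuntimeWarning: Mean of empty slice.
  m=(i.max(2)<40)[165:203,325:380].astype(np.uint8);y,x=np.nonzero(cv2.erode(m,np.ones((9,9))));print('eroded',x.mean()+325,y.mean()+165,x.max()+325)
  ret = ret.dtype.type(ret / rcount)
Traceback (most recent call last):
  File "spoke.py", line 18, in <module>
    m=(i.max(2)<40)[165:203,325:380].astype(np.uint8);y,x=np.nonzero(cv2.erode(m,np.ones((9,9))));print('eroded',x.mean()+325,y.mean()+165,x.max()+325)
                                                                                                                                           ~~~~~^^
ValueError: zero-size array to reduction operation maximum which has no identity
```

Both spokes agree: 10.4° short, so the wheel is at about 349.6°. I'll go back in and push to 12.5 mm past the previous contact (13.6 mm is full), then check again.

```bash
python3 -c "
from h import *
print(rows([(.480,.098,.26,3.101),(.480,.098,.1375,3.101),(.4797,.1203,.1375,3.101),(.477,.1328,.1375,3.101)]))"
```

```text
[5, 18, -1, np.float64(0.0), 4, 18, 122, np.float64(0.0), 6, 40, 122, np.float64(0.0), 9, 53, 122, np.float64(0.0)]
```

Call:
step_arm(plan=[4,12,10,0,4,18,35,0,4,18,65,0,4,18,95,0,4,18,115,0,4,18,122,0,5,26,122,0,5,34,122,0,6,39,122,0,6,42,122,0,7,44,122,0,7,46,122,0,8,48,122,0,8,50,122,0,9,51,122,0,9,52,122,0,9,53,122,0,9,53,122,0])

```text
time_s: 19.52
tcp_pos: [0.4767, 0.1334, 0.1373]
tool_rot: [-3.14, -0.004, 3.101]
wrist_force: [-1.1, -2.5, 1.4]
opening: 0.0007
```

```bash
python3 -c "
from h import *
s=status.observe();print(s['tcp_pos'],s['wrist_force'])
print(rows([(.4846,.0801,.1375,3.101),(.4846,.0801,.26,3.101)]))"
```

```text
[0.47668088 0.13342258 0.13731588] [-1.13888076 -2.47775213  1.39796797]
[-10, -53, 0, np.float64(0.0), -10, -53, -123, np.float64(0.0)]
```

Call:
step_arm(plan=[-1,-8,0,0,-3,-20,0,0,-6,-35,-2,0,-10,-53,-15,0,-10,-53,-40,0,-10,-53,-65,0,-10,-53,-90,0,-10,-53,-110,0,-10,-53,-123,0,-10,-53,-123,0,-10,-53,-123,0])

```text
time_s: 20.9
tcp_pos: [0.4849, 0.0799, 0.2595]
tool_rot: [-3.14, -0.005, 3.101]
wrist_force: [-0.3, -0.4, -0.9]
opening: 0.0007
```

```bash
sed -i '/^# handle top blob/,$d' spoke.py; python3 cmp.py c2.png|head -1; python3 spoke.py pics/raw_c2.png
```

```text
20.9 [0.48491328 0.07993057 0.2595419 ] [-3.14030582 -0.00507197  3.1010141 ]
handle spoke [(np.float64(0.9271503680099707), -0.5), (np.float64(0.9247066387797953), -0.25), (np.float64(0.9177566889054184), -0.75)]
spoke120 [(np.float64(0.9799260024688722), -0.75), (np.float64(0.9760888892764152), -1.0), (np.float64(0.9715687575172701), -0.5)]
[[343.4 191. ]
 [347.7 190.3]
 [351.9 189.8]
 [356.2 189.5]
 [360.5 189.4]]
```

View pics/c2.png

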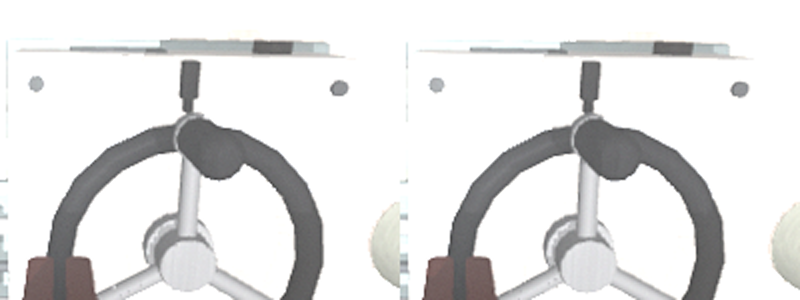

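The handle now stands within about 0.6° (0.8 mm) of its start position, short of a full turn rather than past it. I'll leave it there, take the hand well clear and check with the top camera.

Call:
step_arm(plan=[5,-10,-10,0,10,-25,-25,0,15,-45,-40,0,20,-70,-55,0,25,-100,-70,0,30,-130,-80,0,35,-160,-80,0,40,-190,-80,0,40,-215,-80,0,40,-235,-80,0,40,-250,-80,0,40,-250,-80,0,40,-250,-80,0])

```text
time_s: 22.58
tcp_pos: [0.4351, -0.1678, 0.3402]
tool_rot: [-3.14, -0.005, 3.101]
wrist_force: [-0.1, 0.8, 0.7]
opening: 0.0006
```

```bash
python3 -c "
from h import *
s=status.observe();print(s['time_s'],s['tcp_pos'],s['wrist_force'])
a=read_camera('top');b=cv2.imread('pics/top.png')
k=lambda i:cv2.resize(cv2.convertScaleAbs(i[140:280,110:380],alpha=1.8),(0,0),fx=2,fy=2,interpolation=cv2.INTER_CUBIC)
cv2.imwrite('pics/t3.png',np.vstack([k(b),k(a)]))"
```

```text
22.575 [ 0.4350853  -0.16778436  0.3402096 ] [-0.09196845  0.8422478   0.66741096]
```

View pics/t3.png

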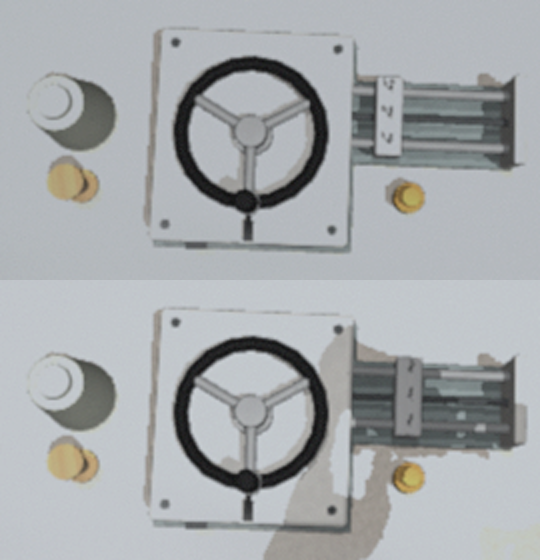

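The before/after view shows the handle back at the pointer: (246,202) before and (247,482-280) after. The carriage has moved out by about one screw pitch (388→409), and the cone, bobbin and weight have not moved.

```bash
python3 -c "
from station import robot
print(robot.hand_in())"
```

```text
the job is handed in; nothing more can be done
None
```

I pushed the hand wheel clockwise through one full turn with the closed fingers, never gripping the handle. I stopped at about 350° to measure, then nudged it the rest of the way. The hand was then taken clear, and I handed the job in at about 22.6 s.

- **Wheel angle:** From the same wrist-camera pose as at the start, the two visible spokes put the wheel 0.5° and 0.75° short of exactly one turn, less than 1 mm at the handle. It did not go past the pointer.
- **Top view:** The handle is back at the pointer, and the carriage has moved out about one pitch, which confirms one turn. The yarn cone, bobbin and brass weight are where they were.
- **Forces:** The wrist force read about 3 N or less at the end of every move.
- **Disagreement:** My contact estimate from the finger thickness put the wheel at about 353° before the last push, while the spokes showed 349.6°. I went by the spokes, and the final check agreed with them.

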